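Put away the hot-bar bonder's changeover gear

TASK

The changeover gear of the hot-bar bonder lies mixed up on the right of the bench: put every piece away in the holder made for it. Lay each copper hot bar flat in a slot of the grey two-slot rack (one bar to a slot, blade up), stand each brass weight upright in the well of its own size in the wooden block, and seat the jig block the right way up between the four corners of the metal nest. Everything goes fully down on its holder's floor and is set down, not dropped; leave the flux bottle and the tweezers where they are.

Things in the scene. Friction and masses are not known exactly. Their poses are not given: they have to be found in the camera images.
- hot_bar_a: spare hot bar lying on the right of the bench: copper bar with a thin steel blade along its top, 85 mm long (its y), 21 mm wide (x), 22 mm high; the solid copper part to grip is 18 mm wide (x -8 to +10), 84 mm long, 16 mm high; 0.12 kg. Origin mid underside, z up. May lie in a slot either way round; either bar may take either slot
- hot_bar_b: second spare hot bar, the same as hot_bar_a
- weight_small: small brass weight standing upright: a cylinder 22 mm across and 25 mm high with a knob 12 mm across on it, 36 mm high over all; 0.1 kg. Origin at the middle of its underside, z up
- weight_large: large brass weight standing upright: a cylinder 36 mm across and 39 mm high with a knob 21 mm across on it, 58 mm high over all; 0.35 kg. Origin at the middle of its underside, z up
- jig_block: milled aluminium block 40 mm (its x) by 60 mm (its y), 24 mm high, with a rib 10 mm wide along its +x edge that stands up to 34 mm and two small dowels on top; 0.19 kg. Origin at the middle of its underside, z up. It may sit in the nest either way round
- bar_rack: grey plastic rack fixed on the left of the bench, 106 (x) by 116 (y) by 16 mm high. Two slots along its y, each 34 mm wide, 100 mm long, centred at x = -28 and x = +28 mm, y = 0; floors 6 mm above the origin. Side walls 9 mm above the floor, cut away over the middle 42 mm of the length for fingers; end walls 10 mm. Origin mid underside, on the bench, z up
- weight_block: wooden block fixed on the left of the bench, 68 (x) by 126 (y) by 18 mm high, with two round wells 10 mm deep (floors 8 mm above the origin): 52 mm across for the large weight at x = 0, y = +28 mm; 34 mm across for the small weight at x = 0, y = -38 mm. Origin mid underside, on the bench, z up
- jig_nest: aluminium plate fixed on the left of the bench, 78 (x) by 98 (y) by 8 mm thick, with four dark L-shaped corner stops 10 mm high on it. The jig block sits on the plate between them, in the centred opening of 54 (x) by 74 mm (y), long side along the nest's y; the middles of the sides are open. Origin mid underside, on the bench, z up
- flux_bottle: small amber flux bottle with a black nozzle, 29 mm across, 68 mm high, loose, standing at the far right: not to be disturbed. Origin at the middle of its underside
- tweezers: steel tweezers lying at the right end of the work, 120 mm long, 14 mm wide, 9 mm high, loose: not to be disturbed. Origin at the middle of the underside

How it is judged:
At the end, for the whole second after the job is handed in: Each bar lies blade up in its own slot, each weight stands in the well of its size, the jig block sits upright between the nest's corners; all within 9 to 11 mm of the place's centre, within 4 mm of its floor, along it within 0.25 rad (jig 0.3), tilted under 0.12 rad, at rest ((x of hot_bar_a in the frame of bar_rack between -0.0385 and -0.0175 m or x of hot_bar_a in the frame of bar_rack between 0.0175 and 0.0385 m) and angle between each of hot_bar_a, hot_bar_b, weight_small, weight_large, jig_block's own z axis and vertical below 0.12 rad and angle between the y axis of each of hot_bar_a, hot_bar_b and the y axis of bar_rack, either way round below 0.25 rad and y of hot_bar_a in the frame of bar_rack between -0.011 and 0.011 m and z of hot_bar_a in the frame of bar_rack between 0.002 and 0.01 m and (x of hot_bar_b in the frame of bar_rack between -0.0385 and -0.0175 m or x of hot_bar_b in the frame of bar_rack between 0.0175 and 0.0385 m) and y of hot_bar_b in the frame of bar_rack between -0.011 and 0.011 m and z of hot_bar_b in the frame of bar_rack between 0.002 and 0.01 m and x of weight_small in the frame of weight_block between -0.009 and 0.009 m and y of weight_small in the frame of weight_block between -0.047 and -0.029 m and z of weight_small in the frame of weight_block between 0.004 and 0.012 m and x of weight_large in the frame of weight_block between -0.0105 and 0.0105 m and y of weight_large in the frame of weight_block between 0.0175 and 0.0385 m and z of weight_large in the frame of weight_block between 0.004 and 0.012 m and x of jig_block in the frame of jig_nest between -0.0105 and 0.0105 m and y of jig_block in the frame of jig_nest between -0.0105 and 0.0105 m and z of jig_block in the frame of jig_nest between 0.004 and 0.012 m and angle between the y axis of jig_block and the y axis of jig_nest, either way round below 0.3 rad and linear speed of each of hot_bar_a, hot_bar_b, weight_small, weight_large, jig_block below 0.02 m/s); the robot touches nothing.
It fails at once if a piece of the gear is dropped or thrown (over 0.8 m/s with no finger on it) ((linear speed of hot_bar_a above 0.8 m/s and contact force between the fingers and hot_bar_a below 0.05 N) or (linear speed of hot_bar_b above 0.8 m/s and contact force between the fingers and hot_bar_b below 0.05 N) or (linear speed of weight_small above 0.8 m/s and contact force between the fingers and weight_small below 0.05 N) or (linear speed of weight_large above 0.8 m/s and contact force between the fingers and weight_large below 0.05 N) or (linear speed of jig_block above 0.8 m/s and contact force between the fingers and jig_block below 0.05 N)).
It fails at once if the flux bottle is pushed over 20 mm or tipped over 0.35 rad (distance of flux_bottle from where it was at the start of the episode above 0.02 m or angle between flux_bottle's own z axis and vertical above 0.35 rad).
It fails at once if the tweezers are moved over 20 mm (distance of tweezers from where it was at the start of the episode above 0.02 m).
It also fails if it takes over 120 s, if anything falls off the work surface, if the arm or the gripper's body presses on something with over 40 N, if the wrist force passes 120 N, or if a joint passes its speed limit or range.

ROBOT

A 7-joint arm with a two-finger parallel gripper is mounted at the origin on a cart in front of the work surface, level with it; the furniture and walls round the work are solid. World frame = base frame: x ahead of the robot, y to its left, z up, the work surface at z = 0. Lengths are in m, angles in rad, forces in N, time in s.
With the tool pointing down it reaches from about 0.4 to 0.85 m from the base axis. Payload 10.4 kg.
Tool frame: the origin (TCP) lies between the finger pads; the fingertips stand ahead of it and the grasp point (between the pads) lies 3 mm ahead of it (r.tips_ahead is the z of the fingertips in the tool frame, in m); z points along the fingers, y is the line along which they close (so a half turn about z gives the same grasp; the last joint's range is limited). The gripper opens to 87 mm and grips with 3 to 60 N. Pads are 19 mm wide; open, the fingers measure 117 mm over their backs; the gripper's body (75 mm by 190 mm) begins 51 mm behind the grasp point.
Start: joints at [1.133, 0.332, -0.065, 1.46, 0.022, 1.35, -0.088], TCP at [0.252, -0.572, 0.245] pointing down, gripper open.
Joint ranges: [-2.6, 2.6], [-0.5, 2.12], [-1.47, 1.34], [0.16, 2.42], [-1.27, 4.41], [0.06, 2.06], [-2.6, 2.6]. Speed limits (rad/s): [2.22, 2.22, 2.79, 2.79, 3.14, 3.14, 3.14].

INTERFACE

Orientations are given as a unit quaternion [x, y, z, w].
In Python, from bench import telemetry, camera, get_calibration, r gives the robot as it stands.
- The arm moves only by the tool drive_tool, never from a script. Its argument "series" is one flat list of numbers, 7 for each row, row after row: the turn, a rotation vector about the tool's x, y, z in units of 5 degrees (1.0 is 5 degrees), then the shift along the tool's x, y, z in units of 40 mm (1.0 is 40 mm), then the opening, from -1 (shut) to 1 (fully open). A call has 1 to 10 rows; each row is the pose to reach, as a shift and turn from the pose commanded when the call began, along the tool's axes at that moment; what a row does not reach only later rows make up. A row lasts 1/12 s, in which the tool goes at most 41.7 mm and 7.16 degrees, less where a joint would pass 70% of its speed; a pose out of reach is approached as far as the arm can. A call with a gripper value outside its range is refused whole. The fingers move at their own pace and stop on an object; "grip_force" is the grip in N (left out, the last holds). Time passes only in rows, so rows that repeat a pose let the fingers close. It gives the time, the measured TCP pose, the force, the opening and the grip force at its end, in the units of the state.
- telemetry.read_state(): the state, without advancing time (a new reading comes with each control period).
- camera(name): name is "side" or "top" or "wrist"; returns the picture (384x512x3 uint8, red, green, blue); there is no depth.
- get_calibration(name): a dict with "fovy" (degrees; the focal length in pixels is half the picture's height over the tangent of half this angle, whatever the lens; pixels are square), "cx", "cy" (the principal point, pixels), "xyz" and "rotation" of the camera in the world. Camera axes: x right, y up, looking along -z (the intrinsics and any distortion apply to the point x, -y, -z); pixel columns grow to the right and rows downward; lengths in m; the calibration is good to about 2 mm. The wrist camera is an equidistant fisheye: a pixel r from the principal point sees the ray r / f radians off the axis. A picture is of the moment at which its call begins: read the wrist's pose just before it. get_calibration takes no time and is no camera call; for the wrist camera it gives the pose at the moment of the call.
- r.close_job(): hands the job in; it is judged then, once.
The state is a dict: "time": time; "joint_positions": joint angles; "joint_vel": joint speeds; "joint_torque": joint torques, N m; "ee_pos": TCP position; "eef_rot": TCP orientation; "ft_force": force on the tool from outside, world axes, zero at the start; "torque": the same for the moment, N m; "width": finger opening in m; "grip_force": force on a finger pad.
Only numpy, scipy, OpenCV 4.12 (cv2) and the standard library are available. Lean on these libraries where they do the work, as an engineer would, in place of code of your own. Each camera call takes 0.05 s, during which the arm holds its last target. There are 200 camera calls.

## Working session

There is one attempt and no reset: what is moved stays moved. The work goes in short steps, Python scripts to look and compute and a tool call to move; the robot and the scene stay as the last step left them, time stands still between calls to the robot, and variables do not carry over. Pictures are saved under pics/ and viewed, at most 14 in all, crops included, and the job is handed in when it is done.

Besides the shell and the picture viewer there is one more tool, called after "Call:" as a command line: name --argument value ..., lists and objects as JSON in quotes. drive_tool: Moves the arm, as the interface text tells. Its arguments: {"type":"object","properties":{"series":{"type":"array"},"grip_force":{"type":"number"}},"required":["series"]}

```bash
ls; mkdir -p pics
python3 - <<'E'
from bench import telemetry,camera,get_calibration,r
import cv2
print(telemetry.read_state()); print(r.tips_ahead)
for n in ["top","side","wrist"]:
    print(n,get_calibration(n)); cv2.imwrite(f"pics/{n}0.png",camera(n)[:,:,::-1])
E
```

```text
pics
{'time': 0.0, 'joint_positions': array([ 1.13344628,  0.33290627, -0.06470142,  1.46095058,  0.02161609,
        1.34989483, -0.0885173 ]), 'joint_vel': array([-1.28725848e-03, -1.19240509e-03,  1.40799774e-04,  4.86614924e-04,
        8.56109463e-05, -1.66384638e-03, -1.83367390e-03]), 'joint_torque': array([-1.21139314e-03, -6.23262835e+01,  2.35983945e-02, -3.89901423e+01,
       -6.14860025e-02,  3.97894881e-02,  1.92923376e-04]), 'ee_pos': array([ 0.25169758, -0.57168523,  0.24372802]), 'eef_rot': array([ 9.78573583e-01,  2.05896111e-01, -1.90763360e-04, -7.06144089e-04]), 'ft_force': array([ 0.10798749,  0.31716679, -0.96241959]), 'torque': array([-0.01208305, -0.03570317, -0.02899053]), 'grip_force': 0.0, 'width': 0.08682076458088907}
0.022
top {'fovy': 56.78250968113539, 'cx': 252.54018648517038, 'cy': 191.833577627789, 'xyz': array([ 0.45933663, -0.11936783,  1.11702684]), 'rotation': array([-0.03815421,  0.0291136 ,  0.71422556, -0.69826821])}
side {'fovy': 44.312249367870876, 'cx': 256.5168682151474, 'cy': 188.27785809591552, 'xyz': array([ 0.08677039, -1.15921151,  0.88106488]), 'rotation': array([ 0.43724208, -0.09150368, -0.19717292,  0.87267937])}
wrist {'fovy': 65.70646984690485, 'cx': 257.16848179876655, 'cy': 192.71335240766123, 'xyz': array([ 0.31575578, -0.54381946,  0.38466402]), 'rotation': array([-0.10734095,  0.07130027, -0.54179192,  0.83057553])}
```

Run:
```python
import cv2
a=cv2.imread("pics/top0.png");cv2.imwrite("pics/t1.png",cv2.resize(a,(800,600),interpolation=cv2.INTER_CUBIC))
a=cv2.imread("pics/side0.png");cv2.imwrite("pics/s1.png",cv2.resize(a,(800,600),interpolation=cv2.INTER_CUBIC))
```

```text
(no output)
```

View pics/t1.png

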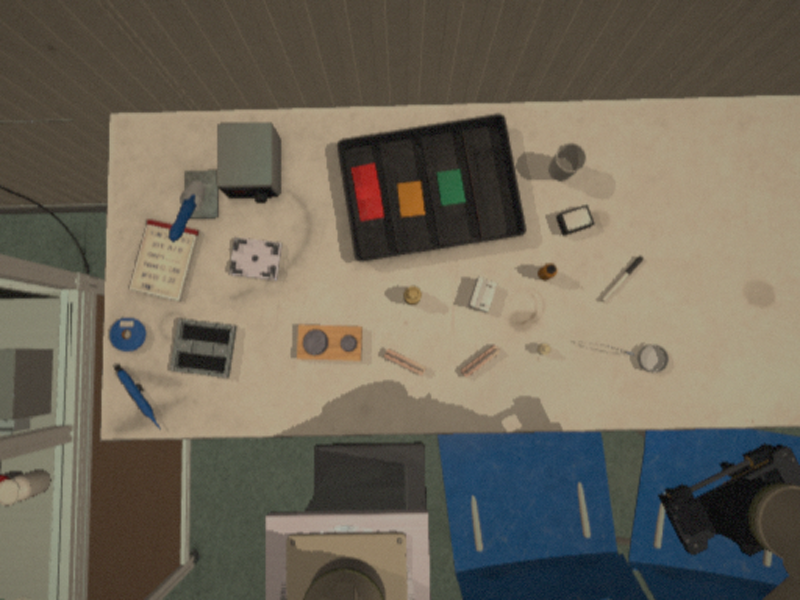

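View pics/s1.png

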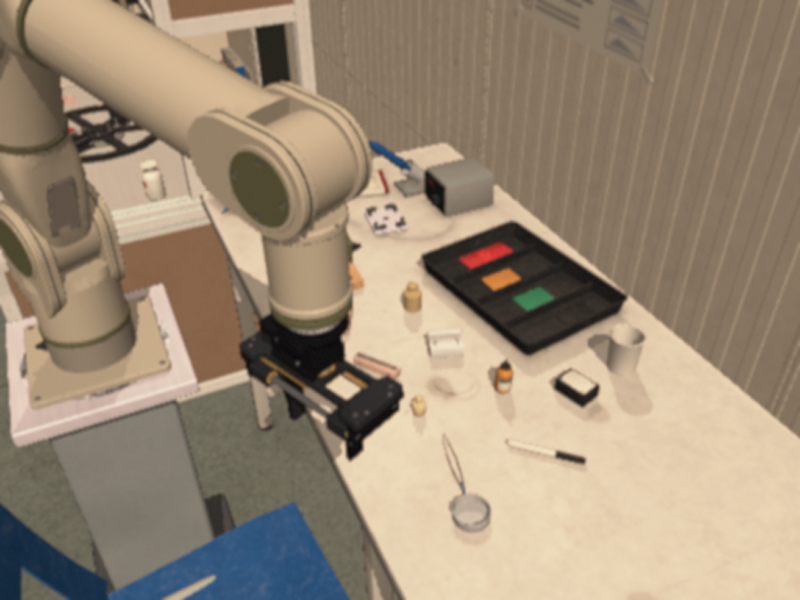

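```bash
cat > h.py <<'E'
import numpy as np,cv2
from scipy.spatial.transform import Rotation as R
from bench import telemetry,camera,get_calibration,r
def K(c,h=384):
    return h/2/np.tan(np.radians(c["fovy"])/2)
def unproj(uv,name,c,z):
    "pixels (n,2) -> world xy at heights z"
    uv=np.atleast_2d(np.array(uv,float)); d=(uv-[c["cx"],c["cy"]])/K(c)
    if name=="wrist":
        t=np.linalg.norm(d,axis=1,keepdims=True); d=d/np.maximum(t,1e-9)*np.tan(t)
    ray=R.from_quat(c["rotation"]).apply(np.c_[d[:,0],-d[:,1],-np.ones(len(d))])
    return c["xyz"]+ray*((z-c["xyz"][2])/ray[:,2])[:,None]
def proj(P,name,c):
    p=R.from_quat(c["rotation"]).inv().apply(np.atleast_2d(P)-c["xyz"])
    d=np.c_[p[:,0],-p[:,1]]/-p[:,2:]
    if name=="wrist":
        t=np.linalg.norm(d,axis=1,keepdims=True); d=d/np.maximum(t,1e-9)*np.arctan(t)
    return d*K(c)+[c["cx"],c["cy"]]
def go(x,y,z,yaw=None,half=True):
    s=telemetry.read_state(); C=R.from_quat(s["eef_rot"]); M=C.as_matrix()
    cur=np.arctan2(M[1,0],M[0,0])
    yaw=cur if yaw is None else yaw
    if half: yaw=cur+(yaw-cur+np.pi/2)%np.pi-np.pi/2
    T=R.from_matrix(np.c_[[np.cos(yaw),np.sin(yaw),0],[np.sin(yaw),-np.cos(yaw),0],[0,0,-1]])
    rv=np.degrees((C.inv()*T).as_rotvec())/5; d=C.inv().apply(np.array([x,y,z])-s["ee_pos"])/.04
    print("t%.1f"%s["time"],"pos",s["ee_pos"].round(4),"yaw %.3f"%cur,"w%.4f"%s["width"],"-> turn",rv.round(2),"shift",d.round(2),"j7 %.2f"%s["joint_positions"][6])
def rectify(img,name,c,x0,x1,y0,y1,z,s):
    "top-down ortho picture: rows x1..x0, cols y1..y0; s px/m"
    X,Y=np.meshgrid(np.arange(x1,x0,-1/s),np.arange(y1,y0,-1/s),indexing="ij")
    P=proj(np.c_[X.ravel(),Y.ravel(),np.full(X.size,z)],name,c).reshape(X.shape+(2,)).astype(np.float32)
    return cv2.remap(img,P[...,0],P[...,1],cv2.INTER_CUBIC)
E
python3 - <<'E'
from h import *
c=get_calibration("top")
n=["barL","barR","small","large","jig","rackc","wb","nest","bottle"]
p=np.array([(403,362),(480,361),(543,349),(413,295),(483,294),(204,348),(329,342),(255,258),(548,270)])*.64
for a,b in zip(n,unproj(p,"top",c,np.array([.02,.02,.03,.05,.03,.016,.018,.018,.06]))): print(a,b.round(3))
go(.45,-.35,.3,0)
E
```

```text
barL [ 0.441 -0.12   0.02 ]
barR [ 0.44  -0.271  0.02 ]
small [ 0.46  -0.393  0.03 ]
large [ 0.57  -0.143  0.05 ]
jig [ 0.571 -0.281  0.03 ]
rackc [0.477 0.274 0.016]
wb [0.483 0.025 0.018]
nest [0.655 0.172 0.018]
bottle [ 0.611 -0.402  0.06 ]
t0.1 pos [ 0.2518 -0.5718  0.2439] yaw 0.415 w0.0871 -> turn [-0.01  0.    4.75] shift [ 6.77 -3.08 -1.4 ] j7 -0.09
```

Call:
drive_tool --series '[0, 0, 4.75, 7, -5.4, -1.4, 1, 0, 0, 4.75, 7, -5.4, -1.4, 1, 0, 0, 4.75, 7, -5.4, -1.4, 1, 0, 0, 4.75, 7, -5.4, -1.4, 1, 0, 0, 4.75, 7, -5.4, -1.4, 1, 0, 0, 4.75, 7, -5.4, -1.4, 1, 0, 0, 4.75, 7, -5.4, -1.4, 1, 0, 0, 4.75, 7, -5.4, -1.4, 1, 0, 0, 4.75, 7, -5.4, -1.4, 1, 0, 0, 4.75, 7, -5.4, -1.4, 1]'

```text
time: 0.98
ee_pos: [0.4245, -0.2555, 0.3018]
eef_rot: [1.0, 0.005, 0.001, -0.0]
ft_force: [-0.3, 0.5, 0.6]
width: 0.0869
grip_force: 0.0
```

Call:
drive_tool --series '[0, 0, 0, 0, 0, 0, 1, 0, 0, 0, 0, 0, 0, 1, 0, 0, 0, 0, 0, 0, 1]'

```text
time: 1.23
ee_pos: [0.4203, -0.2627, 0.3002]
eef_rot: [1.0, -0.001, -0.0, -0.0]
ft_force: [0.5, -0.7, -0.6]
width: 0.0873
grip_force: 0.0
```

Run:
```python
from h import *
s=telemetry.read_state();print(s["time"],s["ee_pos"],s["joint_vel"].round(3))
c=get_calibration("wrist");i=camera("wrist")[:,:,::-1]
cv2.imwrite("pics/w1.png",i);np.save("w1.npy",c,allow_pickle=True);print(c)
o=rectify(i,"wrist",c,.38,.66,-.46,-.08,.016,2000)
cv2.imwrite("pics/w1r.png",o);print(o.shape)
```

```text
1.2333 [ 0.42029731 -0.26268709  0.30015818] [ 0.005  0.     0.001 -0.003 -0.002 -0.001 -0.005]
{'fovy': 65.70646984690485, 'cx': 257.16848179876655, 'cy': 192.71335240766123, 'xyz': array([ 0.49022364, -0.26291594,  0.4409267 ]), 'rotation': array([ 0.09100896, -0.09196732,  0.70187396, -0.70045152])}
(560, 760, 3)
```

View pics/w1r.png

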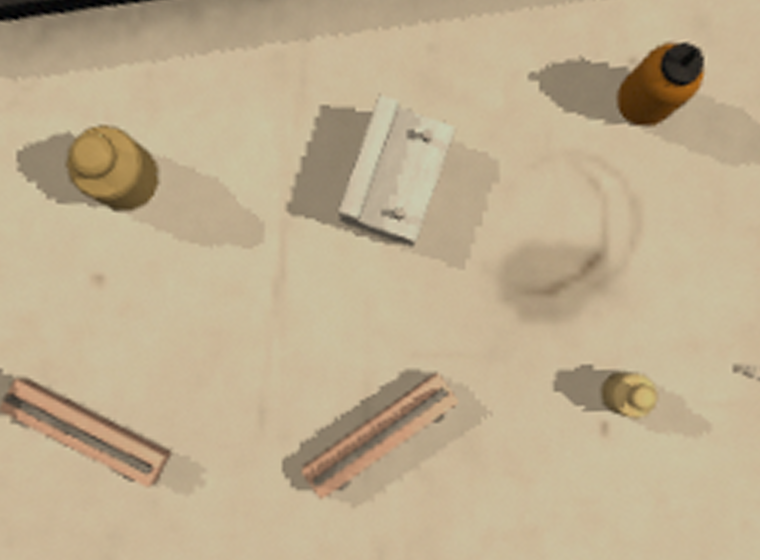

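```bash
cat >> h.py <<'E'
def corr(c,pts,z0,h,s,x1,y1):
    "rectified (col,row) px seen at plane z0 -> world xy at height h"
    p=np.atleast_2d(np.array(pts,float)); q=np.c_[x1-p[:,1]/s,y1-p[:,0]/s]
    return c["xyz"][:2]+(q-c["xyz"][:2])*((c["xyz"][2]-h)/(c["xyz"][2]-z0))
E
python3 - <<'E'
from h import *
c=np.load("w1.npy",allow_pickle=True).item()
f=lambda p,h:corr(c,p,.016,h,2000,.66,-.08)
print("large",f((93,153),.058),"small",f((642,398),.036),"bottle",f((683,63),.068))
l=f([(342,213),(382,94)],.034);q=f([(415,243),(455,128)],.024)
print("jig",l,q,"c",(l.mean(0)+q.mean(0))/2,"ang",[np.arctan2(*(a[1]-a[0])[::-1]) for a in (l,q)], np.linalg.norm(l.mean(0)-q.mean(0)))
go(.444,-.1235,.09,1.096)
E
```

```text
large [[ 0.57428051 -0.13998343]] small [[ 0.46237547 -0.39450081]] bottle [[ 0.61157856 -0.40209343]]
jig [[ 0.5508196  -0.25150476]
 [ 0.60779916 -0.27065756]] [[ 0.53759111 -0.28703716]
 [ 0.59400857 -0.30666063]] c [ 0.57255461 -0.27896503] ang [np.float64(-0.32426944075701924), np.float64(-0.33473683731681414)] 0.03823399563960292
t1.3 pos [ 0.4203 -0.2627  0.3002] yaw -0.002 w0.0870 -> turn [-1.000e-02  1.000e-02 -1.258e+01] shift [ 0.59 -3.48  5.25] j7 -1.11
```

Call:
drive_tool --series '[0, 0, -12.58, 0.59, -3.48, 5.25, 0, 0, 0, -12.58, 0.59, -3.48, 5.25, 0, 0, 0, -12.58, 0.59, -3.48, 5.25, 0, 0, 0, -12.58, 0.59, -3.48, 5.25, 0, 0, 0, -12.58, 0.59, -3.48, 5.25, 0, 0, 0, -12.58, 0.59, -3.48, 5.25, 0, 0, 0, -12.58, 0.59, -3.48, 5.25, 0, 0, 0, -12.58, 0.59, -3.48, 5.25, 0, 0, 0, -12.58, 0.59, -3.48, 5.25, 0, 0, 0, -12.58, 0.59, -3.48, 5.25, 0]'

```text
time: 2.12
ee_pos: [0.4443, -0.123, 0.0901]
eef_rot: [0.852, 0.523, -0.0, -0.0]
ft_force: [0.0, -0.1, -0.0]
width: 0.0437
grip_force: 0.0
```

Call:
drive_tool --series '[0, 0, 0, 0, 0, 0, 0, 0, 0, 0, 0, 0, 0, 0, 0, 0, 0, 0, 0, 0, 0]'

```text
time: 2.37
ee_pos: [0.4446, -0.1227, 0.0906]
eef_rot: [0.854, 0.52, 0.0, 0.0]
ft_force: [0.6, 0.5, 0.3]
width: 0.0439
grip_force: 0.0
```

Run:
```python
from h import *
go(.444,-.1235,.0255,1.096)
c=get_calibration("wrist");i=camera("wrist")[:,:,::-1]
cv2.imwrite("pics/w2.png",i)
```

```text
t2.4 pos [ 0.4446 -0.1227  0.0906] yaw 1.095 w0.0439 -> turn [ 0.    0.   -0.01] shift [-0.02 -0.01  1.63] j7 -0.38
```

View pics/w2.png

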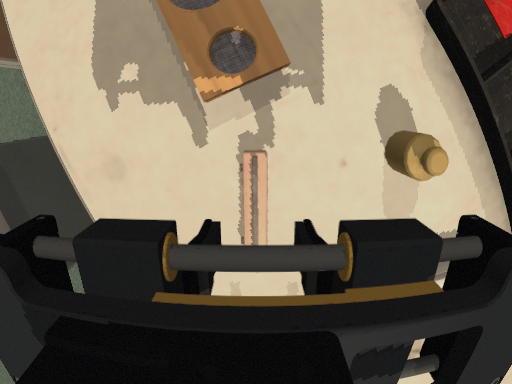

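The bar (x≈256, rows 150–245) lies centred between the fingers and aligned; going down to grip.

Call:
drive_tool --series '[0, 0, 0, 0, 0, 0.8, 0, 0, 0, 0, 0, 0, 1.4, 0, 0, 0, 0, 0, 0, 1.63, 0, 0, 0, 0, 0, 0, 1.63, 0, 0, 0, 0, 0, 0, 1.63, 0, 0, 0, 0, 0, 0, 1.63, -1, 0, 0, 0, 0, 0, 1.63, -1, 0, 0, 0, 0, 0, 1.63, -1, 0, 0, 0, 0, 0, 1.63, -1, 0, 0, 0, 0, 0, 1.63, -1]' --grip_force 30

```text
time: 3.25
ee_pos: [0.4447, -0.1224, 0.0256]
eef_rot: [0.853, 0.522, 0.0, 0.0]
ft_force: [-1.3, 0.4, 1.1]
width: 0.0179
grip_force: 0.5
```

Call:
drive_tool --series '[0, 0, 0, 0, 0, 0, -1, 0, 0, 0, 0, 0, 0, -1, 0, 0, 0, 0, 0, -0.5, -1, 0, 0, 0, 0, 0, -1.5, -1, 0, 0, 0, 0, 0, -2.5, -1, 0, 0, 0, 0, 0, -3.5, -1, 0, 0, 0, 0, 0, -4.5, -1, 0, 0, 0, 0, 0, -5.5, -1, 0, 0, 0, 0, 0, -6.5, -1, 0, 0, 0, 0, 0, -6.5, -1]'

```text
time: 4.08
ee_pos: [0.4473, -0.1226, 0.2929]
eef_rot: [0.853, 0.522, 0.003, 0.004]
ft_force: [0.7, -0.2, -1.1]
width: 0.0177
grip_force: 30.0
```

Run:
```python
from h import *
go(.43,.14,.3,0,False)
```

```text
t4.1 pos [ 0.4473 -0.1226  0.2929] yaw 1.098 w0.0177 -> turn [ 0.1  -0.08 12.58] shift [ 5.65 -3.37 -0.21] j7 -0.28
```

Call:
drive_tool --series '[0, 0, 12.58, 5.65, -3.37, -0.2, -1, 0, 0, 12.58, 5.65, -3.37, -0.2, -1, 0, 0, 12.58, 5.65, -3.37, -0.2, -1, 0, 0, 12.58, 5.65, -3.37, -0.2, -1, 0, 0, 12.58, 5.65, -3.37, -0.2, -1, 0, 0, 12.58, 5.65, -3.37, -0.2, -1, 0, 0, 12.58, 5.65, -3.37, -0.2, -1, 0, 0, 12.58, 5.65, -3.37, -0.2, -1, 0, 0, 12.58, 5.65, -3.37, -0.2, -1, 0, 0, 12.58, 5.65, -3.37, -0.2, -1]'

```text
time: 4.92
ee_pos: [0.4271, 0.1414, 0.2929]
eef_rot: [1.0, -0.002, -0.0, 0.0]
ft_force: [0.6, -0.1, -1.6]
width: 0.0175
grip_force: 30.0
```

Call:
drive_tool --series '[0, 0, 0, 0, 0, 0, -1, 0, 0, 0, 0, 0, 0, -1, 0, 0, 0, 0, 0, 0, -1]'

```text
time: 5.17
ee_pos: [0.4275, 0.1402, 0.2931]
eef_rot: [1.0, 0.002, -0.0, 0.0]
ft_force: [-0.9, -0.6, -0.4]
width: 0.0176
grip_force: 30.0
```

Run:
```python
from h import *
s=telemetry.read_state();print(s["time"],s["ee_pos"],s["joint_vel"].round(3),s["joint_positions"].round(2))
c=get_calibration("wrist");i=camera("wrist")[:,:,::-1]
cv2.imwrite("pics/w3.png",i);np.save("w3.npy",c,allow_pickle=True);print(c["xyz"])
o=rectify(i,"wrist",c,.4,.7,-.06,.34,.016,2000)
cv2.imwrite("pics/w3r.png",o);print(o.shape)
```

```text
5.1667 [0.42749402 0.14015379 0.29309996] [ 0.    -0.003  0.    -0.002 -0.001 -0.001 -0.009] [ 0.46 -0.06 -0.83  1.78 -0.04  1.4  -1.93]
[0.49737631 0.140271   0.43390041]
(600, 800, 3)
```

View pics/w3r.png

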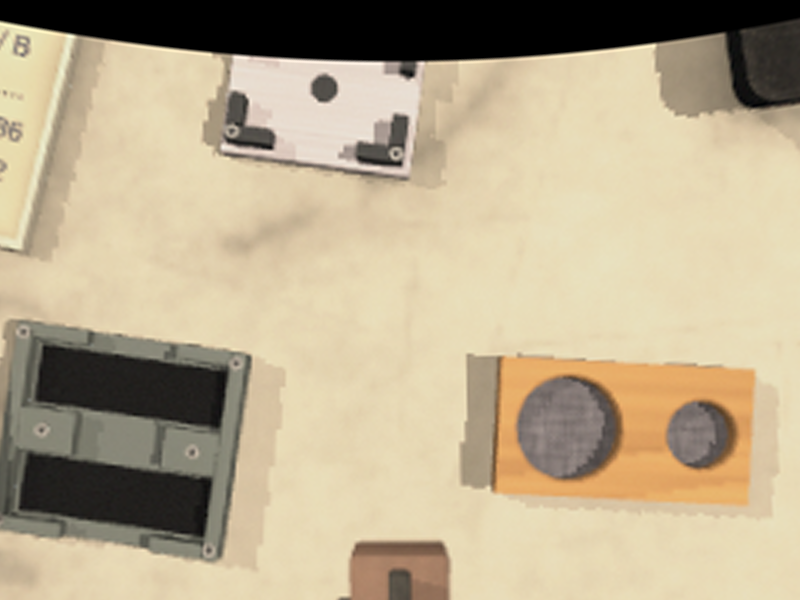

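Run:
```python
from h import *
go(.5074,.278,.085,1.426,False)
```

```text
t5.2 pos [0.4275 0.1401 0.2932] yaw 0.003 w0.0175 -> turn [  0.     0.   -16.31] shift [ 2.01 -3.44  5.2 ] j7 -1.93
```

Call:
drive_tool --series '[0, 0, -16.3, 2, -3.44, 3, -1, 0, 0, -16.3, 2, -3.44, 3, -1, 0, 0, -16.3, 2, -3.44, 3, -1, 0, 0, -16.3, 2, -3.44, 3, -1, 0, 0, -16.3, 2, -3.44, 5.2, -1, 0, 0, -16.3, 2, -3.44, 5.2, -1, 0, 0, -16.3, 2, -3.44, 5.2, -1, 0, 0, -16.3, 2, -3.44, 5.2, -1, 0, 0, -16.3, 2, -3.44, 5.2, -1, 0, 0, -16.3, 2, -3.44, 5.2, -1]'

```text
time: 6.05
ee_pos: [0.5073, 0.2778, 0.0843]
eef_rot: [0.809, 0.588, -0.001, -0.0]
ft_force: [0.4, 0.3, -1.0]
width: 0.0181
grip_force: 30.0
```

Run:
```python
from h import *
go(.5074,.278,.0325,1.426,False)
```

```text
t6.0 pos [0.5073 0.2778 0.0843] yaw 1.258 w0.0181 -> turn [-0.02  0.01 -1.92] shift [0.01 0.   1.29] j7 -1.27
```

Call:
drive_tool --series '[0, 0, -1.95, 0, 0, 0, -1, 0, 0, -1.95, 0, 0, 0, -1, 0, 0, -1.95, 0, 0, 0, -1, 0, 0, -1.95, 0, 0, 0, -1, 0, 0, -1.95, 0, 0, 0.5, -1, 0, 0, -1.95, 0, 0, 0.9, -1, 0, 0, -1.95, 0, 0, 1.1, -1, 0, 0, -1.95, 0, 0, 1.1, -1, 0, 0, -1.95, 0, 0, 1.1, -1]'

```text
time: 6.8
ee_pos: [0.5071, 0.278, 0.041]
eef_rot: [0.758, 0.652, -0.001, -0.0]
ft_force: [-0.2, 0.1, -1.5]
width: 0.0177
grip_force: 30.0
```

Run:
```python
from h import *
go(.5074,.278,.0318,1.426,False)
i=camera("wrist")[:,:,::-1];cv2.imwrite("pics/w4.png",i)
```

```text
t6.8 pos [0.5071 0.278  0.041 ] yaw 1.420 w0.0177 -> turn [-0.01  0.01 -0.06] shift [0.   0.01 0.23] j7 -1.16
```

View pics/w4.png

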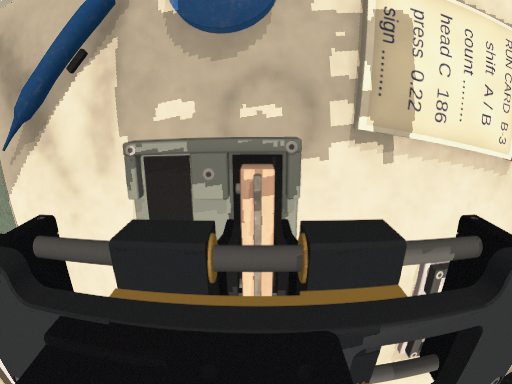

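Bar (cols 240–275) is centred in its slot (232–282). Setting down and releasing.

Call:
drive_tool --series '[0, 0, 0, 0, 0, 0.1, -1, 0, 0, 0, 0, 0, 0.2, -1, 0, 0, 0, 0, 0, 0.23, -1, 0, 0, 0, 0, 0, 0.23, -1, 0, 0, 0, 0, 0, 0.23, -0.35, 0, 0, 0, 0, 0, 0.23, -0.35, 0, 0, 0, 0, 0, 0.23, -0.35, 0, 0, 0, 0, 0, 0.23, -0.35, 0, 0, 0, 0, 0, -0.5, -0.35, 0, 0, 0, 0, 0, -1.3, -0.35]'

```text
time: 7.68
ee_pos: [0.5063, 0.2772, 0.0925]
eef_rot: [0.758, 0.652, -0.002, -0.001]
ft_force: [0.8, -0.6, 0.8]
width: 0.0284
grip_force: 0.0
```

Call:
drive_tool --series '[0, 0, 0, 0, 0, -1, -0.35, 0, 0, 0, 0, 0, -2, 0, 0, 0, 0, 0, 0, -3, 0, 0, 0, 0, 0, 0, -3, 0, 0, 0, 0, 0, 0, -3, 0]'

```text
time: 8.1
ee_pos: [0.5083, 0.2787, 0.2157]
eef_rot: [0.758, 0.652, 0.002, 0.001]
ft_force: [-0.6, -0.7, -1.6]
width: 0.042
grip_force: 0.0
```

Run:
```python
from h import *
go(.4438,-.2698,.12,2.188,False)
go(.4438,-.2698,.12,-.954,False)
```

```text
t8.1 pos [0.5083 0.2787 0.2157] yaw 1.420 w0.0420 -> turn [ 0.05 -0.   -8.8 ] shift [-13.8    0.45   2.37] j7 -1.04
t8.1 pos [0.5083 0.2787 0.2157] yaw 1.420 w0.0420 -> turn [-1.000e-02 -6.000e-02  2.721e+01] shift [-13.8    0.45   2.37] j7 -1.04
```

Call:
drive_tool --series '[0, 0, -8.8, -13.8, 0.45, 0, 0, 0, 0, -8.8, -13.8, 0.45, 0, 0, 0, 0, -8.8, -13.8, 0.45, 0, 0, 0, 0, -8.8, -13.8, 0.45, 0, 0, 0, 0, -8.8, -13.8, 0.45, 0, 0, 0, 0, -8.8, -13.8, 0.45, 0, 0, 0, 0, -8.8, -13.8, 0.45, 0, 0, 0, 0, -8.8, -13.8, 0.45, 0, 0, 0, 0, -8.8, -13.8, 0.45, 0, 0, 0, 0, -8.8, -13.8, 0.45, 0, 0]'

```text
time: 8.93
ee_pos: [0.4617, -0.1047, 0.2128]
eef_rot: [0.459, 0.889, -0.001, -0.0]
ft_force: [-0.1, -0.5, -0.1]
width: 0.0437
grip_force: 0.0
```

Run:
```python
from h import *
go(.4438,-.2698,.1,2.188,False)
```

```text
t8.9 pos [ 0.4617 -0.1047  0.2128] yaw 2.188 w0.0437 -> turn [-0.02 -0.    0.  ] shift [-3.11 -2.75  2.82] j7 0.55
```

Call:
drive_tool --series '[0, 0, 0, -3.1, -2.75, 2.8, 0, 0, 0, 0, -3.1, -2.75, 2.8, 0, 0, 0, 0, -3.1, -2.75, 2.8, 0, 0, 0, 0, -3.1, -2.75, 2.8, 0, 0, 0, 0, -3.1, -2.75, 2.8, 0, 0, 0, 0, -3.1, -2.75, 2.8, 0, 0, 0, 0, -3.1, -2.75, 2.8, 0, 0, 0, 0, -3.1, -2.75, 2.8, 0, 0, 0, 0, -3.1, -2.75, 2.8, 0]'

```text
time: 9.68
ee_pos: [0.4457, -0.2661, 0.102]
eef_rot: [0.458, 0.889, 0.0, 0.0]
ft_force: [-1.1, 1.8, -0.3]
width: 0.0434
grip_force: 0.0
```

Run:
```python
from h import *
go(.4438,-.2698,.0255,2.188,False)
```

```text
t9.7 pos [ 0.4457 -0.2661  0.102 ] yaw 2.190 w0.0434 -> turn [0.   0.   0.03] shift [-0.05 -0.09  1.91] j7 0.68
```

Call:
drive_tool --series '[0, 0, 0, -0.05, -0.08, 0.8, 0, 0, 0, 0, -0.05, -0.08, 1.5, 0, 0, 0, 0, -0.05, -0.08, 1.9, 0, 0, 0, 0, -0.05, -0.08, 1.9, 0, 0, 0, 0, -0.05, -0.08, 1.9, 0, 0, 0, 0, -0.05, -0.08, 1.9, -1, 0, 0, 0, -0.05, -0.08, 1.9, -1, 0, 0, 0, -0.05, -0.08, 1.9, -1, 0, 0, 0, -0.05, -0.08, 1.9, -1, 0, 0, 0, -0.05, -0.08, 1.9, -1]'

```text
time: 10.52
ee_pos: [0.4438, -0.2711, 0.0259]
eef_rot: [0.459, 0.889, -0.0, 0.0]
ft_force: [-0.9, -0.8, 0.2]
width: 0.018
grip_force: 0.5
```

Call:
drive_tool --series '[0, 0, 0, 0, 0, 0, -1, 0, 0, 0, 0, 0, 0, -1, 0, 0, 0, 0, 0, -0.5, -1, 0, 0, 0, 0, 0, -1.5, -1, 0, 0, 0, 0, 0, -2.5, -1, 0, 0, 0, 0, 0, -3.5, -1, 0, 0, 0, 0, 0, -4, -1, 0, 0, 0, 0, 0, -4, -1, 0, 0, 0, 0, 0, -4, -1]'

```text
time: 11.27
ee_pos: [0.4439, -0.2713, 0.186]
eef_rot: [0.459, 0.888, -0.0, 0.001]
ft_force: [0.3, 0.4, -2.1]
width: 0.0175
grip_force: 30.0
```

Run:
```python
from h import *
go(.452,.286,.15,1.426)
c=get_calibration("wrist");i=camera("wrist")[:,:,::-1];cv2.imwrite("pics/w5.png",i)
# bar far end expected pixel (end-face bottom) for zero offset
s=telemetry.read_state();T=R.from_quat(s["eef_rot"])
for d in(-.006,0,.006): print(d,proj(s["ee_pos"]+T.apply([[.042+d,0,.0255-.016]]),"wrist",c).round(1))
```

```text
t11.3 pos [ 0.4439 -0.2713  0.186 ] yaw 2.188 w0.0175 -> turn [0.01 0.02 8.73] shift [11.25  8.23  0.88] j7 0.77
-0.006 [[256.2 179.9]]
0 [[256.2 168.6]]
0.006 [[256.2 157.1]]
```

View pics/w5.png

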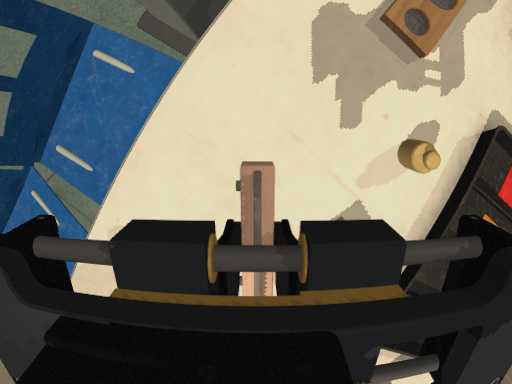

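Bar held, end edge at row ≈166 (expected 168.6): offset ≈1 mm. Carrying it to the near slot.

Call:
drive_tool --series '[0, 0, 8.73, 11.25, 8.2, 0, -1, 0, 0, 8.73, 11.25, 8.2, 0, -1, 0, 0, 8.73, 11.25, 8.2, 0, -1, 0, 0, 8.73, 11.25, 8.2, 0, -1, 0, 0, 8.73, 11.25, 8.2, 0, -1, 0, 0, 8.73, 11.25, 8.2, 0, -1, 0, 0, 8.73, 11.25, 8.2, 0, -1, 0, 0, 8.73, 11.25, 8.2, 0, -1, 0, 0, 8.73, 11.25, 8.2, 0, -1, 0, 0, 8.73, 11.25, 8.2, 0, -1]'

```text
time: 12.15
ee_pos: [0.4478, 0.1417, 0.1842]
eef_rot: [0.756, 0.654, -0.001, -0.0]
ft_force: [0.4, -0.3, -1.4]
width: 0.0176
grip_force: 30.0
```

Run:
```python
from h import *
go(.452,.286,.085,1.426)
```

```text
t12.2 pos [0.4478 0.1417 0.1842] yaw 1.426 w0.0176 -> turn [-0.02  0.01 -0.  ] shift [ 3.59 -0.41  2.48] j7 -0.74
```

Call:
drive_tool --series '[0, 0, 0, 3.55, -0.4, 2.48, -1, 0, 0, 0, 3.55, -0.4, 2.48, -1, 0, 0, 0, 3.55, -0.4, 2.48, -1, 0, 0, 0, 3.55, -0.4, 2.48, -1, 0, 0, 0, 3.55, -0.4, 2.48, -1, 0, 0, 0, 3.55, -0.4, 2.48, -1, 0, 0, 0, 3.55, -0.4, 2.48, -1, 0, 0, 0, 3.55, -0.4, 2.48, -1, 0, 0, 0, 3.55, -0.4, 2.48, -1]'

```text
time: 12.9
ee_pos: [0.454, 0.2818, 0.0864]
eef_rot: [0.757, 0.654, -0.0, 0.0]
ft_force: [0.7, -0.3, -1.2]
width: 0.0177
grip_force: 30.0
```

Run:
```python
from h import *
go(.452,.286,.0318,1.426)
```

```text
t12.9 pos [0.454  0.2818 0.0864] yaw 1.425 w0.0177 -> turn [ 0.    0.01 -0.01] shift [ 0.1  -0.06  1.37] j7 -1.18
```

Call:
drive_tool --series '[0, 0, 0, 0.06, -0.04, 0.4, -1, 0, 0, 0, 0.06, -0.04, 0.8, -1, 0, 0, 0, 0.06, -0.04, 1.1, -1, 0, 0, 0, 0.06, -0.04, 1.1, -1, 0, 0, 0, 0.06, -0.04, 1.1, -1]'

```text
time: 13.32
ee_pos: [0.4517, 0.2851, 0.0414]
eef_rot: [0.756, 0.654, -0.001, -0.0]
ft_force: [-0.5, 0.2, -1.2]
width: 0.0174
grip_force: 30.0
```

Run:
```python
from h import *
go(.452,.286,.0318,1.426)
```

```text
t13.3 pos [0.4517 0.2851 0.0414] yaw 1.427 w0.0174 -> turn [-0.02  0.01  0.01] shift [0.02 0.   0.24] j7 -1.23
```

Call:
drive_tool --series '[0, 0, 0, 0, 0, 0.1, -1, 0, 0, 0, 0, 0, 0.2, -1, 0, 0, 0, 0, 0, 0.24, -1, 0, 0, 0, 0, 0, 0.24, -1, 0, 0, 0, 0, 0, 0.24, -0.35, 0, 0, 0, 0, 0, 0.24, -0.35, 0, 0, 0, 0, 0, 0.24, -0.35, 0, 0, 0, 0, 0, 0.24, -0.35, 0, 0, 0, 0, 0, -0.5, -0.35, 0, 0, 0, 0, 0, -1.3, -0.35]'

```text
time: 14.15
ee_pos: [0.4511, 0.2851, 0.0939]
eef_rot: [0.756, 0.655, -0.002, -0.001]
ft_force: [0.6, -0.1, 1.1]
width: 0.0278
grip_force: 0.0
```

Call:
drive_tool --series '[0, 0, 0, 0, 0, -1, -0.35, 0, 0, 0, 0, 0, -2, 0, 0, 0, 0, 0, 0, -2.5, 0, 0, 0, 0, 0, 0, -2.5, 0, 0, 0, 0, 0, 0, -2.5, 0]'

```text
time: 14.57
ee_pos: [0.4528, 0.2859, 0.1955]
eef_rot: [0.756, 0.654, 0.001, 0.001]
ft_force: [-0.3, 0.6, -0.2]
width: 0.0418
grip_force: 0.0
```

Run:
```python
from h import *
go(.574,-.14,.2,1.4)
```

```text
t14.6 pos [0.4528 0.2859 0.1955] yaw 1.426 w0.0418 -> turn [ 0.03 -0.01  0.3 ] shift [-10.1    4.53  -0.11] j7 -1.09
```

Call:
drive_tool --series '[0, 0, 0, -10.1, 4.53, -0.1, 0.6, 0, 0, 0, -10.1, 4.53, -0.1, 0.6, 0, 0, 0, -10.1, 4.53, -0.1, 0.6, 0, 0, 0, -10.1, 4.53, -0.1, 0.6, 0, 0, 0, -10.1, 4.53, -0.1, 0.6, 0, 0, 0, -10.1, 4.53, -0.1, 0.6, 0, 0, 0, -10.1, 4.53, -0.1, 0.6, 0, 0, 0, -10.1, 4.53, -0.1, 0.6, 0, 0, 0, -10.1, 4.53, -0.1, 0.6, 0, 0, 0, -10.1, 4.53, -0.1, 0.6]'

```text
time: 15.4
ee_pos: [0.5659, -0.1173, 0.1968]
eef_rot: [0.756, 0.654, -0.001, -0.001]
ft_force: [2.0, 0.4, 0.8]
width: 0.0693
grip_force: 0.0
```

Run:
```python
from h import *
go(.574,-.14,.12,1.4)
```

```text
t15.4 pos [ 0.5659 -0.1173  0.1968] yaw 1.426 w0.0693 -> turn [-0.02  0.    0.3 ] shift [-0.53  0.29  1.92] j7 -0.34
```

Call:
drive_tool --series '[0, 0, 0, -0.4, 0.2, 1.9, 0.6, 0, 0, 0, -0.4, 0.2, 1.9, 0.6, 0, 0, 0, -0.4, 0.2, 1.9, 0.6, 0, 0, 0, -0.4, 0.2, 1.9, 0.6, 0, 0, 0, -0.4, 0.2, 1.9, 0.6]'

```text
time: 15.82
ee_pos: [0.5724, -0.1304, 0.1236]
eef_rot: [0.756, 0.655, 0.001, -0.0]
ft_force: [-0.6, -0.7, 0.4]
width: 0.0698
grip_force: 0.0
```

Run:
```python
from h import *
go(.574,-.14,.040,1.4)
s=telemetry.read_state();c=get_calibration("wrist");i=camera("wrist")[:,:,::-1];cv2.imwrite("pics/w6.png",i)
p=proj([[.574,-.14,.058],[.574,-.14,.0]],"wrist",c);print(p)
```

```text
t15.8 pos [ 0.5724 -0.1304  0.1236] yaw 1.428 w0.0698 -> turn [ 0.01 -0.01  0.33] shift [-0.23  0.07  2.09] j7 -0.37
[[260.97653437 224.80345931]
 [260.16686849 202.48033506]]
```

View pics/w6.png

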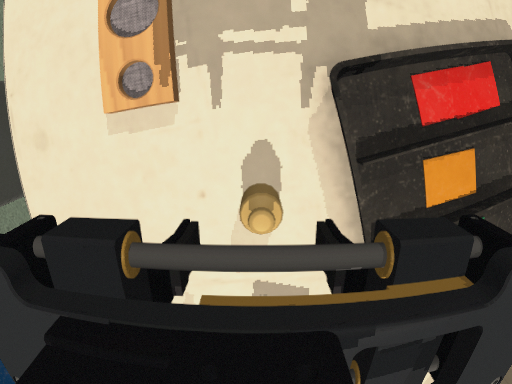

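Knob at (262,220), 5 px ahead of the prediction, so the weight is ≈2 mm nearer +y; finger clear of the tray.

Call:
drive_tool --series '[0, 0, 0, -0.18, 0.06, 0.3, 0.6, 0, 0, 0, -0.18, 0.06, 0.9, 0.6, 0, 0, 0, -0.18, 0.06, 1.5, 0.6, 0, 0, 0, -0.18, 0.06, 2.07, 0.6, 0, 0, 0, -0.18, 0.06, 2.07, 0.6, 0, 0, 0, -0.18, 0.06, 2.07, -1, 0, 0, 0, -0.18, 0.06, 2.07, -1, 0, 0, 0, -0.18, 0.06, 2.07, -1, 0, 0, 0, -0.18, 0.06, 2.07, -1, 0, 0, 0, -0.18, 0.06, 2.07, -1]' --grip_force 40

```text
time: 16.7
ee_pos: [0.5739, -0.1396, 0.0405]
eef_rot: [0.756, 0.654, 0.0, 0.001]
ft_force: [0.0, -0.6, 0.1]
width: 0.044
grip_force: 0.0
```

Call:
drive_tool --series '[0, 0, 0, 0, 0, 0, -1, 0, 0, 0, 0, 0, 0, -1, 0, 0, 0, 0, 0, -0.5, -1, 0, 0, 0, 0, 0, -1, -1, 0, 0, 0, 0, 0, -2, -1, 0, 0, 0, 0, 0, -2.5, -1, 0, 0, 0, 0, 0, -2.5, -1, 0, 0, 0, 0, 0, -2.5, -1]'

```text
time: 17.37
ee_pos: [0.5734, -0.1397, 0.1396]
eef_rot: [0.756, 0.654, 0.0, 0.001]
ft_force: [-0.2, -0.2, -4.5]
width: 0.0349
grip_force: 40.0
```

Run:
```python
from h import *
go(.486,.0555,.10)
s=telemetry.read_state();c=get_calibration("wrist");i=camera("wrist")[:,:,::-1];cv2.imwrite("pics/w7.png",i)
```

```text
t17.4 pos [ 0.5734 -0.1397  0.1396] yaw 1.426 w0.0349 -> turn [0.01 0.01 0.  ] shift [ 4.51 -2.87  0.98] j7 -0.34
```

View pics/w7.png

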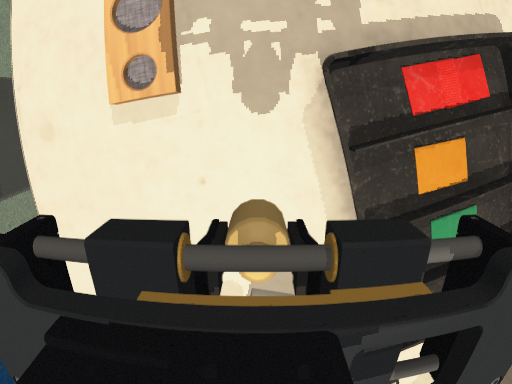

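Weight held upright. Move over the large well.

Call:
drive_tool --series '[0, 0, 0, 4.48, -2.87, 0.5, -1, 0, 0, 0, 4.48, -2.87, 0.5, -1, 0, 0, 0, 4.48, -2.87, 0.5, -1, 0, 0, 0, 4.48, -2.87, 0.5, -1, 0, 0, 0, 4.48, -2.87, 0.5, -1, 0, 0, 0, 4.48, -2.87, 0.5, -1, 0, 0, 0, 4.48, -2.87, 0.5, -1, 0, 0, 0, 4.48, -2.87, 0.5, -1, 0, 0, 0, 4.48, -2.87, 0.5, -1]'

```text
time: 18.17
ee_pos: [0.4854, 0.0531, 0.1185]
eef_rot: [0.757, 0.654, -0.001, -0.0]
ft_force: [-0.5, -0.1, -4.2]
width: 0.0347
grip_force: 40.0
```

Run:
```python
from h import *
go(.486,.0542,.0488)
```

```text
t18.2 pos [0.4854 0.0531 0.1185] yaw 1.425 w0.0347 -> turn [-0.01  0.   -0.  ] shift [0.03 0.01 1.74] j7 -0.66
```

Call:
drive_tool --series '[0, 0, 0, 0.02, 0, 0.5, -1, 0, 0, 0, 0.02, 0, 1.0, -1, 0, 0, 0, 0.02, 0, 1.3, -1, 0, 0, 0, 0.02, 0, 1.5, -1, 0, 0, 0, 0.02, 0, 1.5, -1]'

```text
time: 18.58
ee_pos: [0.4848, 0.0545, 0.0579]
eef_rot: [0.757, 0.654, -0.001, -0.001]
ft_force: [-1.5, 0.2, -3.4]
width: 0.0346
grip_force: 40.0
```

Run:
```python
from h import *
go(.486,.0542,.0487)
s=telemetry.read_state();print(s["ft_force"]);c=get_calibration("wrist");i=camera("wrist")[:,:,::-1];cv2.imwrite("pics/w8.png",i)
```

```text
t18.6 pos [0.4848 0.0545 0.0579] yaw 1.426 w0.0346 -> turn [-0.03 -0.    0.  ] shift [-0.    0.03  0.23] j7 -0.74
[-1.52786767  0.15345492 -3.43195533]
```

View pics/w8.png

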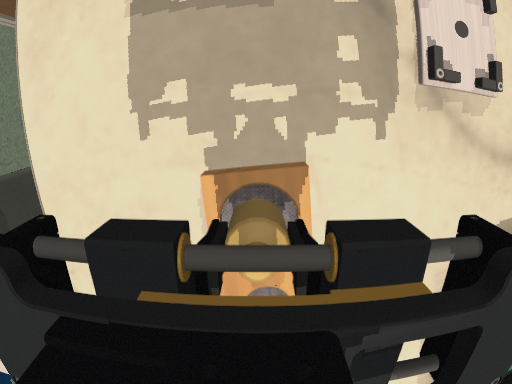

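The weight (col ≈257) is centred over its well; set down and release.

Call:
drive_tool --series '[0, 0, 0, 0, 0.02, 0.1, -1, 0, 0, 0, 0, 0.02, 0.2, -1, 0, 0, 0, 0, 0.02, 0.24, -1, 0, 0, 0, 0, 0.02, 0.24, -1, 0, 0, 0, 0, 0.02, 0.24, 0.3, 0, 0, 0, 0, 0.02, 0.24, 0.3, 0, 0, 0, 0, 0.02, 0.24, 0.3, 0, 0, 0, 0, 0.02, 0.24, 0.3, 0, 0, 0, 0, 0.02, -0.5, 0.3, 0, 0, 0, 0, 0.02, -1.3, 0.3]'

```text
time: 19.47
ee_pos: [0.4852, 0.0552, 0.1111]
eef_rot: [0.756, 0.655, -0.001, -0.001]
ft_force: [0.8, -0.2, 1.9]
width: 0.0557
grip_force: 0.0
```

Call:
drive_tool --series '[0, 0, 0, 0, 0, -1, 0.3, 0, 0, 0, 0, 0, -1.8, 0.3, 0, 0, 0, 0, 0, -1.8, 0.3, 0, 0, 0, 0, 0, -1.8, 0.3]'

```text
time: 19.8
ee_pos: [0.4875, 0.055, 0.1851]
eef_rot: [0.756, 0.654, 0.001, 0.002]
ft_force: [-0.0, 0.2, -0.4]
width: 0.0566
grip_force: 0.0
```

Run:
```python
from h import *
go(.4625,-.3945,.13,1.57)
```

```text
t19.8 pos [0.4875 0.055  0.1851] yaw 1.426 w0.0566 -> turn [ 0.04  0.01 -1.65] shift [-11.21   1.     1.39] j7 -0.59
```

Call:
drive_tool --series '[0, 0, -1.65, -11.2, 1, 0.5, 0.15, 0, 0, -1.65, -11.2, 1, 0.5, 0.15, 0, 0, -1.65, -11.2, 1, 0.5, 0.15, 0, 0, -1.65, -11.2, 1, 0.5, 0.15, 0, 0, -1.65, -11.2, 1, 0.5, 0.15, 0, 0, -1.65, -11.2, 1, 0.5, 0.15, 0, 0, -1.65, -11.2, 1, 0.5, 0.15, 0, 0, -1.65, -11.2, 1, 0.5, 0.15, 0, 0, -1.65, -11.2, 1, 0.5, 0.15, 0, 0, -1.65, -11.2, 1, 0.5, 0.15]'

```text
time: 20.63
ee_pos: [0.4626, -0.3577, 0.1635]
eef_rot: [0.707, 0.707, -0.0, -0.001]
ft_force: [0.2, 0.1, 1.6]
width: 0.0501
grip_force: 0.0
```

Call:
drive_tool --series '[0, 0, 0, 0, 0, 0, 0.15]'

```text
time: 20.72
ee_pos: [0.4601, -0.365, 0.1622]
eef_rot: [0.711, 0.703, -0.001, -0.001]
ft_force: [-1.0, -0.6, -1.1]
width: 0.05
grip_force: 0.0
```

Run:
```python
from h import *
go(.4625,-.3945,.115,1.57)
```

```text
t20.7 pos [ 0.4601 -0.365   0.1622] yaw 1.560 w0.0500 -> turn [-0.03  0.   -0.12] shift [-0.74  0.07  1.18] j7 0.23
```

Call:
drive_tool --series '[0, 0, 0, -0.74, 0.05, 1.18, 0.15, 0, 0, 0, -0.74, 0.05, 1.18, 0.15, 0, 0, 0, -0.74, 0.05, 1.18, 0.15, 0, 0, 0, -0.74, 0.05, 1.18, 0.15, 0, 0, 0, -0.74, 0.05, 1.18, 0.15]'

```text
time: 21.13
ee_pos: [0.4666, -0.384, 0.1189]
eef_rot: [0.707, 0.708, 0.0, 0.0]
ft_force: [-0.2, -0.1, -1.0]
width: 0.0501
grip_force: 0.0
```

Run:
```python
from h import *
go(.4625,-.3945,.035,1.57)
s=telemetry.read_state();c=get_calibration("wrist");i=camera("wrist")[:,:,::-1]
print(proj([[.4625,-.3945,.036],[.4625,-.3945,.025],[.4625,-.3945,0]],"wrist",c))
cv2.imwrite("pics/w9.png",cv2.resize(i[120:300,160:350],None,fx=3,fy=3))
```

```text
t21.1 pos [ 0.4666 -0.384   0.1189] yaw 1.572 w0.0501 -> turn [ 0.01 -0.    0.03] shift [-0.26 -0.1   2.1 ] j7 0.23
[[251.85244781 218.42314116]
 [252.06329905 213.97572296]
 [252.48416343 205.13690842]]
```

View pics/w9.png

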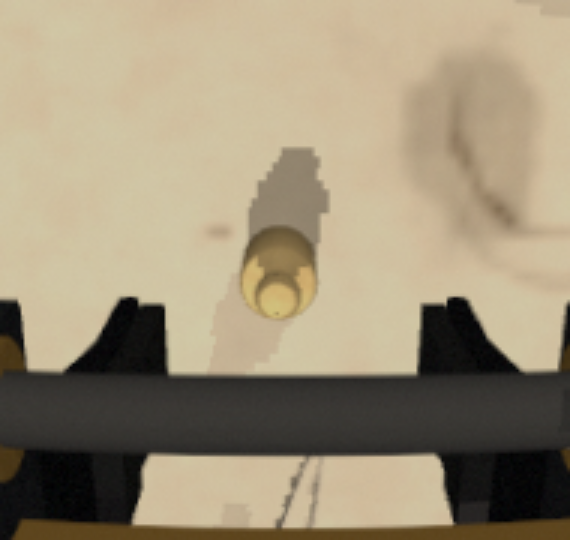

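Knob at (252.7,219), as predicted (251.9,218.4). Descend.

Call:
drive_tool --series '[0, 0, 0, -0.24, -0.08, 0.3, 0.15, 0, 0, 0, -0.24, -0.08, 0.9, 0.15, 0, 0, 0, -0.24, -0.08, 1.5, 0.15, 0, 0, 0, -0.24, -0.08, 1.9, 0.15, 0, 0, 0, -0.24, -0.08, 2.07, 0.15, 0, 0, 0, -0.24, -0.08, 2.07, 0.15, 0, 0, 0, -0.24, -0.08, 2.07, 0.15]'

```text
time: 21.77
ee_pos: [0.4629, -0.3951, 0.0357]
eef_rot: [0.707, 0.707, 0.0, 0.0]
ft_force: [0.2, -0.3, 0.6]
width: 0.0496
grip_force: 0.0
```

Run:
```python
from h import *
go(.4625,-.3945,.035,1.57)
```

```text
t21.8 pos [ 0.4629 -0.3951  0.0357] yaw 1.571 w0.0496 -> turn [0.01 0.   0.01] shift [ 0.02 -0.01  0.02] j7 0.19
```

Call:
drive_tool --series '[0, 0, 0, 0, 0, 0, -1, 0, 0, 0, 0, 0, 0, -1, 0, 0, 0, 0, 0, 0, -1, 0, 0, 0, 0, 0, 0, -1, 0, 0, 0, 0, 0, 0, -1, 0, 0, 0, 0, 0, 0, -1, 0, 0, 0, 0, 0, -0.5, -1, 0, 0, 0, 0, 0, -1, -1, 0, 0, 0, 0, 0, -2, -1, 0, 0, 0, 0, 0, -2.5, -1]' --grip_force 30

```text
time: 22.6
ee_pos: [0.4635, -0.3951, 0.1385]
eef_rot: [0.707, 0.707, 0.0, 0.001]
ft_force: [1.5, -1.8, -0.2]
width: 0.0198
grip_force: 30.0
```

Call:
drive_tool --series '[0, 0, 0, 0, 0, 0, -1, 0, 0, 0, 0, 0, 0, -1, 0, 0, 0, 0, 0, 0, -1]'

```text
time: 22.85
ee_pos: [0.4618, -0.395, 0.134]
eef_rot: [0.707, 0.707, -0.0, -0.001]
ft_force: [0.4, -0.6, -2.8]
width: 0.0203
grip_force: 30.0
```

Run:
```python
from h import *
go(.483,-.0105,.12,1.5)
```

```text
t22.9 pos [ 0.4618 -0.395   0.134 ] yaw 1.570 w0.0203 -> turn [-0.01 -0.01  0.81] shift [9.61 0.53 0.35] j7 0.26
```

Call:
drive_tool --series '[0, 0, 0, 9.6, 0.53, 0, -1, 0, 0, 0, 9.6, 0.53, 0, -1, 0, 0, 0, 9.6, 0.53, 0, -1, 0, 0, 0, 9.6, 0.53, 0, -1, 0, 0, 0, 9.6, 0.53, 0, -1, 0, 0, 0, 9.6, 0.53, 0, -1, 0, 0, 0, 9.6, 0.53, 0, -1, 0, 0, 0, 9.6, 0.53, 0, -1, 0, 0, 0, 9.6, 0.53, 0, -1, 0, 0, 0, 9.6, 0.53, 0, -1]'

```text
time: 23.68
ee_pos: [0.4826, -0.0042, 0.1346]
eef_rot: [0.704, 0.71, 0.001, -0.001]
ft_force: [-0.9, 0.4, -0.8]
width: 0.0197
grip_force: 30.0
```

Call:
drive_tool --series '[0, 0, 0, 0, 0, 0, -1, 0, 0, 0, 0, 0, 0, -1]'

```text
time: 23.85
ee_pos: [0.4831, -0.0107, 0.1341]
eef_rot: [0.707, 0.708, -0.0, -0.001]
ft_force: [-0.0, 0.1, -1.4]
width: 0.0202
grip_force: 30.0
```

Run:
```python
from h import *
go(.483,-.0108,.07)
```

```text
t23.9 pos [ 0.4831 -0.0107  0.1341] yaw 1.572 w0.0202 -> turn [-0.02 -0.    0.  ] shift [-0.  -0.   1.6] j7 -0.37
```

Call:
drive_tool --series '[0, 0, 0, 0, 0, 0.6, -1, 0, 0, 0, 0, 0, 1.2, -1, 0, 0, 0, 0, 0, 1.7, -1, 0, 0, 0, 0, 0, 2.0, -1, 0, 0, 0, 0, 0, 2.1, -1, 0, 0, 0, 0, 0, 2.1, -1, 0, 0, 0, 0, 0, 2.1, -1]'

```text
time: 24.43
ee_pos: [0.4842, -0.0113, 0.0516]
eef_rot: [0.707, 0.707, 0.0, 0.0]
ft_force: [-0.4, 0.7, -0.9]
width: 0.0201
grip_force: 30.0
```

Run:
```python
from h import *
go(.483,-.0108,.0435)
print(telemetry.read_state()["ft_force"])
i=camera("wrist")[:,:,::-1]
cv2.imwrite("pics/w10.png",i)
```

```text
t24.4 pos [ 0.4842 -0.0113  0.0516] yaw 1.570 w0.0201 -> turn [ 0.01 -0.   -0.  ] shift [ 0.01 -0.03  0.2 ] j7 -0.48
[-0.42769882  0.65354432 -0.88175356]
```

View pics/w10.png

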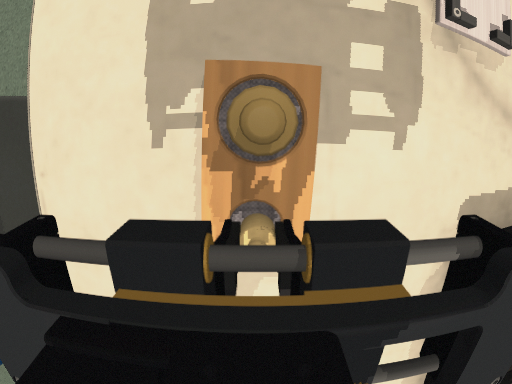

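The large weight stands centred in its well (262,120); the small one (258,225) is in its well too. Set it down and back off.

Call:
drive_tool --series '[0, 0, 0, 0, 0, 0.1, -1, 0, 0, 0, 0, 0, 0.18, -1, 0, 0, 0, 0, 0, 0.2, -1, 0, 0, 0, 0, 0, 0.2, -1, 0, 0, 0, 0, 0, 0.2, -0.2, 0, 0, 0, 0, 0, 0.2, -0.2, 0, 0, 0, 0, 0, 0.2, -0.2, 0, 0, 0, 0, 0, 0.2, -0.2, 0, 0, 0, 0, 0, -0.5, -0.2, 0, 0, 0, 0, 0, -1.3, -0.2]'

```text
time: 25.32
ee_pos: [0.4823, -0.0108, 0.1024]
eef_rot: [0.707, 0.707, -0.001, -0.002]
ft_force: [1.5, -1.6, 0.4]
width: 0.0344
grip_force: 0.0
```

Call:
drive_tool --series '[0, 0, 0, 0, 0, -1, 0.3, 0, 0, 0, 0, 0, -1.8, 0.3, 0, 0, 0, 0, 0, -1.8, 0.3, 0, 0, 0, 0, 0, -1.8, 0.6]'

```text
time: 25.65
ee_pos: [0.4847, -0.0113, 0.1765]
eef_rot: [0.707, 0.707, 0.001, 0.002]
ft_force: [-0.4, -0.8, -0.7]
width: 0.0544
grip_force: 0.0
```

Run:
```python
from h import *
go(.5725,-.279,.12,-.33,False)
go(.5725,-.279,.12,2.81,False)
```

```text
t25.6 pos [ 0.4847 -0.0113  0.1765] yaw 1.570 w0.0544 -> turn [ 4.000e-02 -2.000e-02  2.177e+01] shift [-6.69  2.2   1.43] j7 -0.32
t25.6 pos [ 0.4847 -0.0113  0.1765] yaw 1.570 w0.0544 -> turn [  0.02   0.04 -14.21] shift [-6.69  2.2   1.43] j7 -0.32
```

Call:
drive_tool --series '[0, 0, -14.2, -6.7, 2.2, 0.5, 0.6, 0, 0, -14.2, -6.7, 2.2, 0.5, 0.6, 0, 0, -14.2, -6.7, 2.2, 0.5, 0.6, 0, 0, -14.2, -6.7, 2.2, 0.5, 0.6, 0, 0, -14.2, -6.7, 2.2, 0.5, 0.6, 0, 0, -14.2, -6.7, 2.2, 0.5, 0.6, 0, 0, -14.2, -6.7, 2.2, 0.5, 0.6, 0, 0, -14.2, -6.7, 2.2, 0.5, 0.6, 0, 0, -14.2, -6.7, 2.2, 0.5, 0.6, 0, 0, -14.2, -6.7, 2.2, 0.5, 0.6]'

```text
time: 26.48
ee_pos: [0.5713, -0.279, 0.1529]
eef_rot: [0.162, 0.987, 0.001, -0.001]
ft_force: [1.0, 0.3, -0.8]
width: 0.0696
grip_force: 0.0
```

Call:
drive_tool --series '[0, 0, 0, 0, 0, 0, 0.6, 0, 0, 0, 0, 0, 0, 0.6]'

```text
time: 26.65
ee_pos: [0.5714, -0.2786, 0.1537]
eef_rot: [0.167, 0.986, 0.0, -0.001]
ft_force: [0.1, 0.6, -0.9]
width: 0.0698
grip_force: 0.0
```

Run:
```python
from h import *
go(.5725,-.279,.12,2.81)
```

```text
t26.6 pos [ 0.5714 -0.2786  0.1537] yaw 2.807 w0.0698 -> turn [ 0.01 -0.02 -0.04] shift [-0.03 -0.    0.84] j7 1.14
```

Call:
drive_tool --series '[0, 0, 0, -0.03, 0, 0.6, 0.6, 0, 0, 0, -0.03, 0, 1.3, 0.6, 0, 0, 0, -0.03, 0, 2.0, 0.6, 0, 0, 0, -0.03, 0, 2.6, 0.6, 0, 0, 0, -0.03, 0, 3.0, 0.6, 0, 0, 0, -0.03, 0, 3.12, 0.6, 0, 0, 0, -0.03, 0, 3.12, 0.6, 0, 0, 0, -0.03, 0, 3.12, 0.6]'

```text
time: 27.32
ee_pos: [0.5735, -0.2794, 0.0314]
eef_rot: [0.166, 0.986, -0.0, 0.001]
ft_force: [-0.2, 0.5, -0.4]
width: 0.0696
grip_force: 0.0
```

Call:
drive_tool --series '[0, 0, 0, 0, 0, 0, -1, 0, 0, 0, 0, 0, 0, -1, 0, 0, 0, 0, 0, 0, -1, 0, 0, 0, 0, 0, 0, -1, 0, 0, 0, 0, 0, 0, -1, 0, 0, 0, 0, 0, 0, -1, 0, 0, 0, 0, 0, 0, -1, 0, 0, 0, 0, 0, 0, -1]' --grip_force 35

```text
time: 27.98
ee_pos: [0.573, -0.2795, 0.0305]
eef_rot: [0.165, 0.986, -0.0, 0.0]
ft_force: [-0.8, -0.3, 2.7]
width: 0.04
grip_force: 35.0
```

Call:
drive_tool --series '[0, 0, 0, 0, 0, -0.4, -1, 0, 0, 0, 0, 0, -1, -1, 0, 0, 0, 0, 0, -1.8, -1, 0, 0, 0, 0, 0, -2.6, -1, 0, 0, 0, 0, 0, -3, -1, 0, 0, 0, 0, 0, -3, -1, 0, 0, 0, 0, 0, -3, -1, 0, 0, 0, 0, 0, -3, -1]'

```text
time: 28.65
ee_pos: [0.5721, -0.2797, 0.149]
eef_rot: [0.165, 0.986, -0.0, -0.001]
ft_force: [0.5, -0.2, -2.1]
width: 0.0398
grip_force: 35.0
```

Run:
```python
from h import *
go(.658,.178,.14,1.44)
i=camera("wrist")[:,:,::-1];cv2.imwrite("pics/w11.png",i);c=get_calibration("wrist")
s=telemetry.read_state();T=R.from_quat(s["eef_rot"])
g=cv2.cvtColor(i,cv2.COLOR_BGR2GRAY)
for z in(.024,.034):
  for d in(-.005,0,.005): print(z,d,proj(s["ee_pos"]+T.apply([[.03+d,y,.028-z] for y in(-.02,.02)]),"wrist",c).round(1).tolist())
```

```text
t28.6 pos [ 0.5721 -0.2797  0.149 ] yaw 2.810 w0.0398 -> turn [-2.000e-02 -1.000e-02  1.569e+01] shift [ 1.7  11.52  0.22] j7 1.14
0.024 -0.005 [[218.0, 204.8], [296.0, 204.7]]
0.024 0 [[217.6, 195.3], [296.4, 195.3]]
0.024 0.005 [[217.3, 185.8], [296.7, 185.7]]
0.034 -0.005 [[215.4, 210.9], [298.6, 210.8]]
0.034 0 [[215.0, 200.9], [299.1, 200.9]]
0.034 0.005 [[214.6, 190.7], [299.4, 190.7]]
```

View pics/w11.png

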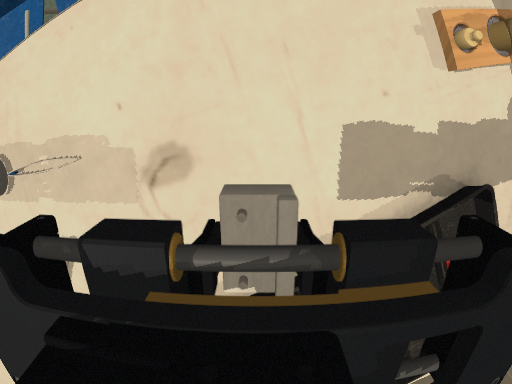

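Run:
```python
from h import *
s=get_calibration("side");t=get_calibration("top")
b=unproj(np.array([[452,213],[428,195]])*.64,"side",s,np.zeros(2));print(b)
for h in(.06,.08,.1): print(h,unproj(np.array([[449,186],[426,165]])*.64,"side",s,np.full(2,h)).round(3).tolist(),unproj(np.array([[220,190],[280,196],[262,200]])*.64,"top",t,np.full(3,h)).round(3).tolist())
print(unproj(np.array([[220,198],[280,198],[262,202]])*.64,"top",t,np.zeros(3)).round(3).tolist())
```

```text
[[0.814243   0.13926566 0.        ]
 [0.80250216 0.23989745 0.        ]]
0.06 [[0.816, 0.161, 0.06], [0.816, 0.278, 0.06]] [[0.784, 0.23, 0.06], [0.769, 0.112, 0.06], [0.762, 0.148, 0.06]]
0.08 [[0.798, 0.128, 0.08], [0.798, 0.243, 0.08]] [[0.778, 0.224, 0.08], [0.763, 0.108, 0.08], [0.756, 0.143, 0.08]]
0.1 [[0.78, 0.096, 0.1], [0.78, 0.208, 0.1]] [[0.772, 0.217, 0.1], [0.757, 0.104, 0.1], [0.751, 0.138, 0.1]]
[[0.786, 0.25, 0.0], [0.782, 0.126, 0.0], [0.775, 0.163, 0.0]]
```

Jig held level, ≈1 mm off along its length. The box by the nest leaves ≥15 mm clearance. Carry it over.

Call:
drive_tool --series '[0, 0, 15.7, 1.7, 11.5, 0, -1, 0, 0, 15.7, 1.7, 11.5, 0, -1, 0, 0, 15.7, 1.7, 11.5, 0, -1, 0, 0, 15.7, 1.7, 11.5, 0, -1, 0, 0, 15.7, 1.7, 11.5, 0, -1, 0, 0, 15.7, 1.7, 11.5, 0, -1, 0, 0, 15.7, 1.7, 11.5, 0, -1, 0, 0, 15.7, 1.7, 11.5, 0, -1, 0, 0, 15.7, 1.7, 11.5, 0, -1, 0, 0, 15.7, 1.7, 11.5, 0, -1]'

```text
time: 29.53
ee_pos: [0.649, 0.1316, 0.1486]
eef_rot: [0.713, 0.701, -0.001, -0.0]
ft_force: [0.4, -0.3, -1.7]
width: 0.0393
grip_force: 35.0
```

Call:
drive_tool --series '[0, 0, 0, 0, 0, 0, -1, 0, 0, 0, 0, 0, 0, -1]'

```text
time: 29.7
ee_pos: [0.648, 0.1348, 0.1489]
eef_rot: [0.709, 0.705, -0.0, -0.001]
ft_force: [0.4, -0.5, -1.8]
width: 0.0395
grip_force: 35.0
```

Run:
```python
from h import *
go(.655,.177,.12,1.44)
```

```text
t29.7 pos [0.648  0.1348 0.1489] yaw 1.566 w0.0395 -> turn [-0.03 -0.01  1.45] shift [1.06 0.17 0.72] j7 -0.65
```

Call:
drive_tool --series '[0, 0, 1.45, 1.05, 0.15, 0.7, -1, 0, 0, 1.45, 1.05, 0.15, 0.7, -1, 0, 0, 1.45, 1.05, 0.15, 0.7, -1, 0, 0, 1.45, 1.05, 0.15, 0.7, -1, 0, 0, 1.45, 1.05, 0.15, 0.7, -1, 0, 0, 1.45, 1.05, 0.15, 0.7, -1, 0, 0, 1.45, 1.05, 0.15, 0.7, -1]'

```text
time: 30.28
ee_pos: [0.6565, 0.1704, 0.1226]
eef_rot: [0.755, 0.656, 0.0, 0.0]
ft_force: [0.1, 0.2, -2.2]
width: 0.0395
grip_force: 35.0
```

Run:
```python
from h import *
go(.655,.177,.0387,1.44)
```

```text
t30.3 pos [0.6565 0.1704 0.1226] yaw 1.432 w0.0395 -> turn [ 0.01  0.   -0.09] shift [ 0.16 -0.06  2.1 ] j7 -0.83
```

Down to about 20 mm above the seat first, then check the pose.

Call:
drive_tool --series '[0, 0, 0, 0.14, -0.05, 0.4, -1, 0, 0, 0, 0.14, -0.05, 0.9, -1, 0, 0, 0, 0.14, -0.05, 1.3, -1, 0, 0, 0, 0.14, -0.05, 1.5, -1, 0, 0, 0, 0.14, -0.05, 1.5, -1, 0, 0, 0, 0.14, -0.05, 1.5, -1]'

```text
time: 30.78
ee_pos: [0.6547, 0.1778, 0.0619]
eef_rot: [0.754, 0.657, -0.0, -0.0]
ft_force: [-1.0, 0.2, -1.3]
width: 0.0397
grip_force: 35.0
```

Run:
```python
from h import *
go(.655,.177,.0387,1.44);print(telemetry.read_state()["ft_force"])
```

```text
t30.8 pos [0.6547 0.1778 0.0619] yaw 1.433 w0.0397 -> turn [-0.01  0.   -0.08] shift [-0.02  0.01  0.58] j7 -0.87
[-1.02469958  0.17420958 -1.25801511]
```

Call:
drive_tool --series '[0, 0, 0, -0.02, 0, 0.2, -1, 0, 0, 0, -0.02, 0, 0.4, -1, 0, 0, 0, -0.02, 0, 0.5, -1, 0, 0, 0, -0.02, 0, 0.57, -1, 0, 0, 0, -0.02, 0, 0.57, -1, 0, 0, 0, -0.02, 0, 0.57, -1]'

```text
time: 31.28
ee_pos: [0.6547, 0.1771, 0.0396]
eef_rot: [0.754, 0.657, 0.0, 0.0]
ft_force: [0.0, -0.0, -2.5]
width: 0.0397
grip_force: 35.0
```

Run:
```python
from h import *
go(.655,.177,.0387,1.44);print(telemetry.read_state()["ft_force"])
```

```text
t31.3 pos [0.6547 0.1771 0.0396] yaw 1.433 w0.0397 -> turn [ 0.   -0.   -0.08] shift [-0.    0.01  0.02] j7 -0.88
[ 0.00712018 -0.03214513 -2.47675258]
```

Call:
drive_tool --series '[0, 0, 0, 0, 0, 0.03, -1, 0, 0, 0, 0, 0, 0.03, -1, 0, 0, 0, 0, 0, 0.03, 0.3, 0, 0, 0, 0, 0, 0.03, 0.3, 0, 0, 0, 0, 0, 0.03, 0.3, 0, 0, 0, 0, 0, 0.03, 0.3, 0, 0, 0, 0, 0, -0.5, 0.3, 0, 0, 0, 0, 0, -1.3, 0.3, 0, 0, 0, 0, 0, -2, 0.3, 0, 0, 0, 0, 0, -3, 0.3]'

```text
time: 32.12
ee_pos: [0.6537, 0.1765, 0.1588]
eef_rot: [0.754, 0.657, -0.001, -0.001]
ft_force: [1.1, -0.6, -0.8]
width: 0.0566
grip_force: 0.0
```

Call:
drive_tool --series '[0, 0, 0, -1, 0, -3, 0.3, 0, 0, 0, -2, 2, -3, 0.3, 0, 0, 0, -2, 4, -3, 0.3, 0, 0, 0, -2, 4, -3, 0.3, 0, 0, 0, -2, 4, -3, 0.3, 0, 0, 0, -2, 4, -3, 0.3, 0, 0, 0, -2, 4, -3, 0.3, 0, 0, 0, -2, 4, -3, 0.3]'

```text
time: 32.78
ee_pos: [0.8032, 0.0756, 0.2791]
eef_rot: [0.755, 0.656, 0.001, -0.0]
ft_force: [-0.8, 0.3, 0.4]
width: 0.0567
grip_force: 0.0
```

Run:
```python
from h import *
s=telemetry.read_state();print(s["time"],s["ee_pos"],s["width"])
c=get_calibration("wrist");i=camera("wrist")[:,:,::-1];print(c["xyz"])
t=get_calibration("top");j=camera("top")[:,:,::-1]
a=rectify(j,"top",t,.4,.72,-.06,.34,.016,1300); b=rectify(i,"wrist",c,.4,.72,-.06,.34,.016,1300)
o=np.vstack([a,b]);f=min(600/o.shape[0],1);o=cv2.resize(np.hstack([a,b]),None,fx=800/(2*a.shape[1]),fy=800/(2*a.shape[1]))
# pack: wrist on top, big; crop of top-camera nest under
cv2.imwrite("pics/fin.png",o);print(o.shape)
```

```text
32.7833 [0.80318316 0.07555996 0.27906362] 0.05667819284139108
[0.81289361 0.14444366 0.41999788]
(320, 800, 3)
```

View pics/fin.png

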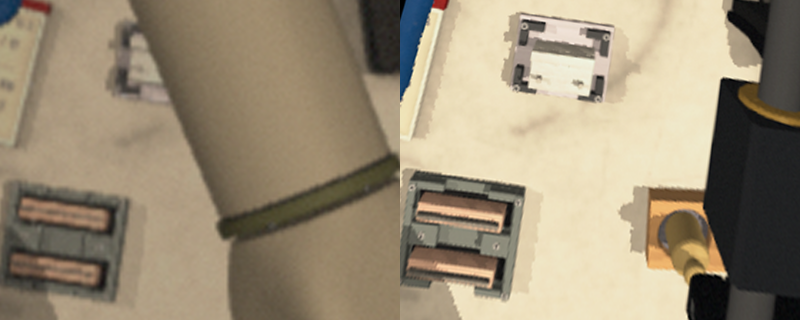

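All pieces seen in place: both bars in the rack slots, jig between the nest corners (offset explained by parallax), both weights upright in their wells (small one seen in the previous picture). Handing in.

```bash
python3 -c "
from bench import r
print(r.close_job())"
```

```text
the job is handed in; nothing more can be done
None
```

I put all five pieces in their holders and handed the job in at about 33 s; no verdict came back. The pictures show both bars, both weights and the jig block in place. The flux bottle and tweezers were never touched as far as I know, but I did not check them again at the end.

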